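# Stack the third dowel and hold the clamping saddle over it

## Robot

A 7-joint arm with a two-finger parallel gripper is mounted at the origin on the work surface. World frame = base frame: x ahead of the robot, y to its left, z up, the work surface at z = 0. Lengths are in mm, angles in rad, forces in N, time in s.
With the tool pointing down it reaches from about 425 to 975 mm from the base axis. Payload 16.7 kg.
Tool frame: the origin (TCP) lies midway between the tips of the shut fingers; the grasp point (between the pads) lies 19 mm behind it (hold_point_z is the distance from the TCP to the grasp point, in mm); z points along the fingers, y is the line along which they close (so a half turn about z gives the same grasp; the last joint's range is limited). The gripper opens to 85 mm and grips with 20 to 120 N. Pads are 22 mm wide; open, the fingers measure 114 mm over their backs; the gripper's body (76 mm by 85 mm) begins 54 mm behind the grasp point. The pads swing forward as they close: fully open they stand 13 mm farther back than shut.
Start: joints at [-1.397, 0.426, 0.074, 1.606, -0.034, 1.111, -0.067], TCP at [214.77, 639.883, 231.302] pointing down, gripper open.
Joint ranges: [-2.85, 2.85], [-0.5, 2.14], [-1.23, 1.37], [0.21, 2.46], [-1.02, 4.16], [0.16, 2.05], [-2.73, 2.73]. Speed limits (rad/s): [1.89, 1.89, 2.39, 2.39, 3.01, 3.01, 3.01].

## Interface

Orientations are given as a rotation vector (axis times angle).
In Python, from bench import state, capture, camera_model, finish_job, spot_in, hold_point_z gives the robot as it stands.
- The arm moves only by the tool jog_arm, never from a script. Its arguments are lists of equal length, an entry for each row: "translation": the shift along the tool's x, y, z in cm, a list of three; "angular": the turn, a rotation vector about the tool's x, y, z in units of 5 degrees (1.0 is 5 degrees), a list of three; "hand": the opening, from -1 (shut) to 1 (fully open). In form: {"translation": [[dx, dy, dz], ...], "angular": [[ax, ay, az], ...], "hand": [hand, ...]}. A call has 1 to 10 rows; each row is the pose to reach, as a shift and turn from the pose commanded when the call began, along the tool's axes at that moment; what a row does not reach only later rows make up. A row lasts 1/8 s, in which the tool goes at most 62.5 mm and 10.7 degrees, less where a joint would pass 70% of its speed; a pose out of reach is approached as far as the arm can. A call with a gripper value outside its range is refused whole. The fingers move at their own pace and stop on an object; "force" is the grip in N (left out, the last holds). Time passes only in rows, so rows that repeat a pose let the fingers close. It gives the time, the measured TCP pose, the force, the opening and the grip force at its end, in the units of the state.
- state(): the state, without advancing time (a new reading comes with each control period).
- capture(name): name is "scene" or "top" or "wrist"; returns the picture (420x560x3 uint8, red, green, blue); there is no depth.
- camera_model(name): a dict with "camera_matrix" (3x3 intrinsics, pixels), "R" (3x3) and "t" (3): a world point X has camera coordinates R X + t. Camera axes: x right, y down, z forward; pixel columns grow to the right and rows downward; lengths in mm; the calibration is good to about 2 mm. The wrist camera is an equidistant fisheye: a pixel r from the principal point sees the ray r / f radians off the axis. A picture is of the moment at which its call begins: read the wrist's pose just before it. camera_model takes no time and is no camera call; for the wrist camera it gives the pose at the moment of the call.
- finish_job(): hands the job in; it is judged then, once.
Trained networks look in the newest picture that a camera, given by its name, has taken for a name from the list of things; names that differ only in an ending like _2 or _b are one class to them, and where a whole thing is asked for, a point or a joint stands for the part that bears it (a point fixed in the world has none). Each returns a list of dicts, best first, with "conf" (0 to 1); they miss things now and then, are a little off and sometimes report something else, mostly with a low value. They report only what shows in the picture. A call takes as long as a camera call. They do not tell look-alikes from the thing itself.
- spot_in(camera, query): "rect" ([left, top, right, bottom] in pixels, round what is visible of it).
The state is a dict: "time_s": time; "joint_pos": joint angles; "joint_vel": joint speeds; "tau": joint torques, N m; "ee_pos": TCP position; "tcp_rot": TCP orientation; "force": force on the tool from outside, world axes, zero at the start; "wrist_torque": the same for the moment, N m; "opening": finger opening in mm; "finger_force": force on a finger pad.
Only numpy, scipy, OpenCV 4.12 (cv2) and the standard library are available. Lean on these libraries where they do the work, as an engineer would, in place of code of your own. Each camera call takes 0.05 s, during which the arm holds its last target. There are 200 camera calls.

## Task

Lay the loose thick dowel in the groove on top of the two dowels in the cradle, ends level with theirs, and let go. Then take the V-notched saddle block by its rib, carry it over the black moulding drying on its blocks, and finish still holding it motionless in the gripper, level, notch down, centred over and lined up with the top dowel, about 10 mm above where it would seat and never touching the dowels, so that I can brush on glue. Touch the drying moulding with nothing, and leave everything else on the bench where it is.

Things in the scene. Friction and masses are not known exactly. Their poses are not given: they have to be found in the camera images.
- cradle: Fixed wooden cradle: base 130 x 107 x 12 mm with two side walls 12 mm thick, 36 mm high in all, 83 mm apart inside, running along its x axis; open at both ends. Origin: centre of its underside, on the bench (z = 0); x along the dowels, z up. It stands on the left or the right side of the drying moulding, turned up to 0.4 rad
- rod_left: Dowel, 40 mm diameter, 120 mm long, pale wood, lying loose on the cradle's floor on its +y side. Origin: its centre, 32 mm above the bench; x along its length (either way round)
- rod_right: The same dowel on the cradle's -y side, touching or nearly touching the other. Origin: its centre; x along its length
- rod_loose: The loose third dowel, same size, about 0.1 kg, lying in one of the tray's two lanes, its centre 30 mm above the bench. Origin: its centre; x along its length. Saddled on the other two its centre is about 66 mm above the bench; fingers gripping it must reach no more than about 12 mm below its centre, or they meet the lower dowels
- saddle: Pale wooden saddle block, about 0.16 kg, on the tray's far half: body 80 (x) x 60 (y) x 30 mm with a 120 degree V notch along x underneath (48 mm wide, 14 mm deep), and on top a grip rib 70 (x) x 24 (y) x 40 mm high; 70 mm high in all. Origin: centre of its underside (its lower edges), z up. Seated on the top dowel the origin would be 75 mm above the bench; hovering, about 85 mm
- tray: Fixed plywood board, 270 (x) x 190 (y) x 10 mm, on the other side of the drying moulding from the cradle, turned up to 0.3 rad. Origin: centre of its underside, on the bench; x roughly away from the robot. Near half: two dowel lanes along x, 42 mm either side of the middle, between strips 8 mm high; far half: the saddle block and a plain offcut side by side
- drying: Freshly painted black moulding, 340 mm long and 20 mm wide, fixed on two wooden blocks 50 mm wide (across); its top is 80 mm above the bench. It runs along its x, roughly away from the robot, between the tray and the cradle. Origin: on the bench below its middle
- rod_thin: Bystander: thin dowel, 24 mm diameter, 120 mm long, in the tray's other lane. Origin: its centre
- offcut: Bystander: plain block 80 x 55 x 28 mm beside the saddle block on the tray. Origin: centre of its underside
- tape: Bystander: roll of paper tape, 96 mm across, 24 mm high, flat on the bench. Origin: centre of its underside
- tin: Bystander: metal tin, 72 mm across, 45 mm high. Origin: centre of its underside
- glue: Bystander: white glue bottle, 56 mm across, 150 mm high. Origin: centre of its underside
- brushes: Bystander: white pot of brushes, 84 mm across, about 190 mm high with the brushes. Origin: centre of its underside
- hammer: Bystander: hammer lying near the far edge. Origin: on its underside
There are look-alikes about, which are no part of the job. Leave any turquoise look-alike of the saddle alone. There is more than one size of the cradle; the one meant has the size given above.

How it is judged (in metres and radians):
On the way, in this order (a step that is already met when the one before it is completed fails the run):
1. the loose thick dowel lies saddled on the two others in the cradle, lined up, and is let go (x of rod_left in the frame of cradle between -0.015 and 0.015 m and z of rod_left in the frame of cradle between 0.026 and 0.038 m and y of rod_left in the frame of cradle between -0.03 and 0.03 m and angle between the x axis of each of rod_left, rod_right and the x axis of cradle, either way round below 0.12 rad and x of rod_right in the frame of cradle between -0.015 and 0.015 m and z of rod_right in the frame of cradle between 0.026 and 0.038 m and y of rod_right in the frame of cradle between -0.03 and 0.03 m and x of rod_loose in the frame of cradle between -0.015 and 0.015 m and y of rod_loose in the frame of cradle between -0.008 and 0.008 m and z of rod_loose in the frame of cradle between 0.06 and 0.071 m and angle between the x axis of rod_loose and the x axis of cradle, either way round below 0.1 rad and linear speed of rod_loose below 0.02 m/s and contact force between rod_loose and the fingers below 0.1 N), for 0.3 s.
2. the saddle block is carried over the drying moulding (y of saddle in the frame of drying between -0.05 and 0.05 m and x of saddle in the frame of drying between -0.19 and 0.19 m and height (world z) of saddle above 0.08 m), for 0.02 s.
At the end, for the whole second after the job is handed in: Third dowel saddled on the two in the cradle, centred within 15 mm along and 8 mm across, 0.10 rad. Gripper holds the saddle block still, touching nothing else, 3 to 18 mm above its seat, within 12 mm of the top dowel's centre and 7 mm of the cradle's middle line, in line and level within 0.10 rad (x of rod_left in the frame of cradle between -0.015 and 0.015 m and z of rod_left in the frame of cradle between 0.026 and 0.038 m and y of rod_left in the frame of cradle between -0.03 and 0.03 m and angle between the x axis of each of rod_left, rod_right and the x axis of cradle, either way round below 0.12 rad and x of rod_right in the frame of cradle between -0.015 and 0.015 m and z of rod_right in the frame of cradle between 0.026 and 0.038 m and y of rod_right in the frame of cradle between -0.03 and 0.03 m and x of rod_loose in the frame of cradle between -0.015 and 0.015 m and y of rod_loose in the frame of cradle between -0.008 and 0.008 m and z of rod_loose in the frame of cradle between 0.06 and 0.071 m and angle between the x axis of rod_loose and the x axis of cradle, either way round below 0.1 rad and linear speed of each of rod_loose, saddle below 0.02 m/s and horizontal distance between saddle and rod_loose below 0.012 m and y of saddle in the frame of cradle between -0.007 and 0.007 m and z of saddle in the frame of cradle between 0.0785 and 0.093 m and angle between the x axis of saddle and the x axis of rod_loose, either way round below 0.1 rad and angle between saddle's own z axis and vertical below 0.1 rad and angular speed of saddle below 0.2 rad/s and contact force between saddle and the fingers above 1 N and contact force between saddle and rod_loose below 0.05 N and contact force between saddle and rod_left below 0.05 N and contact force between saddle and rod_right below 0.05 N and contact force between saddle and cradle below 0.05 N and contact force between saddle and tray below 0.05 N and contact force between saddle and drying below 0.05 N); the arm keeps its last pose, push and grip.
It fails at once if something touches the drying moulding (contact force between drying and anything else above 0.5 N).
It fails at once if the saddle block touches a dowel (contact force between saddle and rod_loose above 0.5 N or contact force between saddle and rod_left above 0.5 N or contact force between saddle and rod_right above 0.5 N).
It fails at once if a bystander is displaced by more than 30 mm (distance of any of tape, tin, glue, brushes, hammer, rod_thin, offcut from where it was at the start of the episode above 0.03 m).
It also fails if it takes over 72 s, if anything falls off the work surface, if the arm or the gripper's body presses on something with over 40 N, if the wrist force passes 120 N, or if a joint passes its speed limit or range.

## Working session

There is one attempt and no reset: what is moved stays moved. The work goes in short steps, Python scripts to look and compute and a tool call to move; the robot and the scene stay as the last step left them, time stands still between calls to the robot, and variables do not carry over. Pictures are saved under pics/ and viewed, at most 11 in all, crops included, and the job is handed in when it is done.

Besides the shell and the picture viewer there is one more tool, called by a JSON object that holds its "fn" and its "kwargs". jog_arm: Moves the arm, as the interface text tells. Its arguments: {"type":"object","properties":{"translation":{"type":"array","items":{"type":"array","items":{"type":"number"}}},"angular":{"type":"array","items":{"type":"array","items":{"type":"number"}}},"hand":{"type":"array","items":{"type":"number"}},"force":{"type":"number"}},"required":["translation","angular","hand"]}

```bash
mkdir -p pics && python3 - <<'E'
from bench import *
import cv2,numpy as np
print(state()); print(hold_point_z if not callable(hold_point_z) else hold_point_z())
for n in("top","scene"):
    im=capture(n); cv2.imwrite(f"pics/{n}0.png",im[:,:,::-1])
    m=camera_model(n); print(n,np.round(m["camera_matrix"],1).tolist(),np.round(m["R"],3).tolist(),np.round(m["t"],1).tolist())
    for q in("cradle","rod_left","rod_loose","saddle","tray","drying","rod_thin","offcut"):
        print(q,[(np.round(d["rect"]).astype(int).tolist(),round(d["conf"],2)) for d in spot_in(n,q)][:4])
E
```

```text
{'time_s': 0.0, 'joint_pos': array([-1.3965026 ,  0.4267564 ,  0.07387528,  1.60662779, -0.03410863,
        1.11080983, -0.06710961]), 'joint_vel': array([ 0.00077201, -0.00154084, -0.00089625,  0.00012855,  0.00032769,
       -0.0004233 ,  0.00055878]), 'tau': array([-5.25122305e-04, -9.49792743e+01,  3.76022369e+00, -4.63527560e+01,
        1.92399218e-02,  9.82076686e-03, -2.40383099e-05]), 'ee_pos': array([214.66817511, 639.50838439, 230.58588694]), 'tcp_rot': array([-5.06482016e-01, -3.10038116e+00,  2.09892546e-03]), 'force': array([0.13015851, 0.34766018, 0.69265861]), 'wrist_torque': array([-0.06684498, -0.00441564, -0.01572254]), 'finger_force': 0.0, 'opening': 85.43683663853353}
18.700000000000003
top [[401.5, 0.0, 284.9], [0.0, 401.5, 200.8], [0.0, 0.0, 1.0]] [[-0.023, -1.0, 0.012], [-0.995, 0.021, -0.101], [0.101, -0.014, -0.995]] [-57.2, 562.1, 1084.8]
cradle [([132, 190, 185, 248], 0.8), ([98, 262, 182, 350], 0.77)]
rod_left [([139, 194, 163, 242], 0.79)]
rod_loose [([340, 216, 357, 262], 0.56)]
saddle [([330, 173, 360, 203], 0.8), ([415, 212, 441, 241], 0.59), ([140, 196, 160, 241], 0.19)]
tray [([325, 166, 399, 266], 0.78), ([302, 88, 335, 135], 0.65)]
drying [([254, 125, 272, 253], 0.89)]
rod_thin [([374, 217, 382, 260], 0.63)]
offcut [([366, 170, 391, 202], 0.97), ([136, 190, 184, 247], 0.57)]
scene [[509.6, 0.0, 277.1], [0.0, 509.6, 210.0], [0.0, 0.0, 1.0]] [[-0.517, 0.856, 0.001], [0.498, 0.301, -0.814], [-0.697, -0.42, -0.582]] [332.9, -208.3, 1772.4]
cradle [([378, 237, 425, 284], 0.76), ([410, 188, 485, 242], 0.55)]
rod_left [([400, 238, 423, 280], 0.78), ([172, 192, 204, 212], 0.63)]
rod_loose [([227, 168, 259, 200], 0.85)]
saddle [([205, 184, 232, 224], 0.86), ([166, 153, 195, 182], 0.73)]
tray [([167, 172, 271, 231], 0.72), ([376, 236, 425, 286], 0.21)]
drying [([245, 190, 321, 271], 0.64)]
rod_thin [([204, 165, 236, 192], 0.77)]
offcut [([174, 191, 203, 217], 0.71)]
```

```bash
python3 - <<'E'
import cv2
im=cv2.imread("pics/top0.png"); cv2.imwrite("pics/top0b.png",cv2.resize(im[80:360,80:455],(800,597),interpolation=cv2.INTER_CUBIC))
E
```

```text
(no output)
```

View pics/top0b.png

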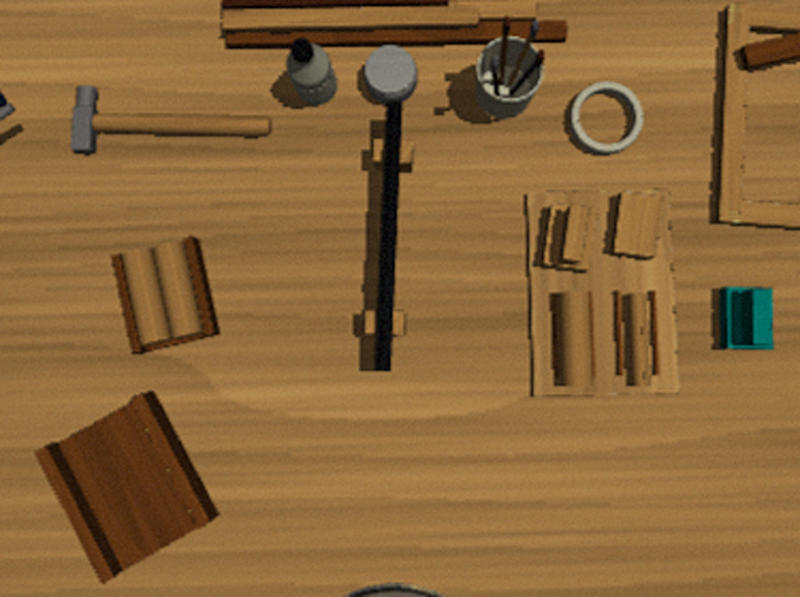

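View pics/scene0.png

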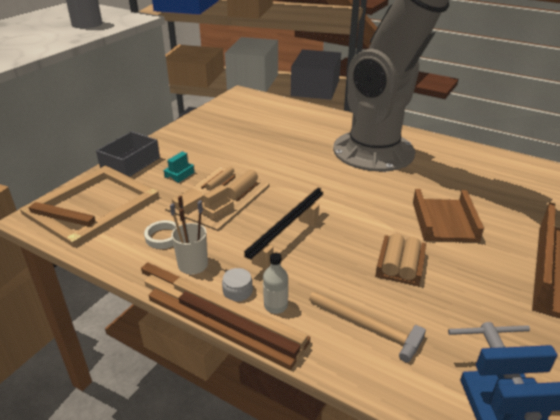

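Top picture (full pixels): the dowel-filled small cradle is at (158,219) and an empty larger look-alike cradle at (140,306). The tray is at (362,216), with the thick dowel at (348,239), the thin one at (378,238), the saddle at (345,188) and the offcut at (378,186). The turquoise saddle is at (428,226), and the black moulding runs from (268,125) to (258,253).

```bash
cat > h.py <<'E'
from bench import *
import numpy as np, cv2
from scipy.spatial.transform import Rotation as Ro
from scipy.optimize import least_squares
def snap(n,f):
    m=camera_model(n); im=capture(n); cv2.imwrite(f"pics/{f}.png",im[:,:,::-1]); 
    np.savez(f"pics/{f}.npz",K=m["camera_matrix"],R=m["R"],t=m["t"],fish=n=="wrist"); return im
def load(f): return dict(np.load(f"pics/{f}.npz"))
def ray(m,px):
    K=m["K"]; a=np.array([(px[0]-K[0,2])/K[0,0],(px[1]-K[1,2])/K[1,1]]); r=np.hypot(*a)
    d=np.r_[a*(np.sin(r)/r if r>1e-9 else 1),np.cos(r)] if m["fish"] else np.r_[a,1]
    return -m["R"].T@m["t"], m["R"].T@(d/np.linalg.norm(d))
def at_z(m,px,z): c,d=ray(m,px); return c+d*(z-c[2])/d[2]
def proj(m,X):
    K=m["K"]; p=m["R"]@np.asarray(X,float)+m["t"]
    if m["fish"]:
        h=np.hypot(p[0],p[1]); s=np.arctan2(h,p[2])/max(h,1e-9)
    else: s=1/p[2]
    return np.array([K[0,0]*p[0]*s+K[0,2],K[1,1]*p[1]*s+K[1,2]])
def tri(l):
    A=0;b=0
    for m,px in l:
        c,d=ray(m,px); P=np.eye(3)-np.outer(d,d); A=A+P; b=b+P@c
    return np.linalg.solve(A,b)
def jog(p,closing,z=None):
    """world TCP target p, closing-line direction angle (world, rad) -> tool-axis shift (cm) and turn (x5deg), level"""
    s=state(); R=Ro.from_rotvec(s["tcp_rot"]); best=None
    for k in(0,np.pi):
        y=np.array([np.cos(closing+k),np.sin(closing+k),0]); zz=np.array([0,0,-1.]); x=np.cross(y,zz)
        w=(R.inv()*Ro.from_matrix(np.c_[x,y,zz])).as_rotvec()/np.radians(5)
        if best is None or np.linalg.norm(w)<np.linalg.norm(best): best=w
    print("shift cm",np.round(R.inv().apply(np.asarray(p)-s["ee_pos"])/10,2),"turn",np.round(best,2),"q7",round(s["joint_pos"][6],2))
E
python3 - <<'E'
from h import *
for n in("top","scene"):
    m=camera_model(n);np.savez(f"pics/{n}0.npz",K=m["camera_matrix"],R=m["R"],t=m["t"],fish=False)
T=load("top0");S=load("scene0")
for k,a,b in(("rod_loose",(348.5,239),(243,184)),("saddle",(345,188),(218.5,204)),("rod_left",(151,218),(411.5,259)),("cradle",(158.5,219),(401,260))):
    X=tri([(T,a),(S,b)]); print(k,X.round(), at_z(T,a,30).round())
print("moulding",at_z(T,(268,125),80).round(),at_z(T,(258,253),80).round(),"tray",at_z(T,(362,216),10).round())
m=camera_model("wrist");print(m["camera_matrix"],m["R"].round(3),m["t"].round(1)); s=state()
R=Ro.from_rotvec(s["tcp_rot"]); c=-m["R"].T@m["t"]
print("cam in tool",R.inv().apply(c-s["ee_pos"]).round(1),R.as_matrix().round(3)); 
jog([570,250,330],np.arctan2(R.as_matrix()[1,1],R.as_matrix()[0,1]))
jog([620,-210,330],-np.pi/2)
E
```

```text
rod_loose [ 450. -240.   28.] [ 451. -242.   30.]
saddle [ 589. -232.   40.] [ 593. -238.   30.]
rod_left [519. 307.  24.] [521. 300.  30.]
cradle [518. 286.  12.] [518. 279.  30.]
moulding [762. -28.  80.] [420.   4.  80.] tray [ 515. -286.   10.]
[[325.1922621    0.         282.98635294]
 [  0.         325.1922621  210.56889546]
 [  0.           0.           1.        ]] [[ 0.318  0.948 -0.001]
 [ 0.91  -0.305  0.279]
 [ 0.265 -0.09  -0.96 ]] [-675.   -36.6  379.6]
cam in tool [  70.9    0.4 -142.7] [[-0.948  0.318 -0.   ]
 [ 0.318  0.948  0.   ]
 [ 0.    -0.    -1.   ]]
shift cm [-46.08 -25.66  -9.87] turn [-0. -0. -0.] q7 -0.07
shift cm [-65.46 -67.68  -9.87] turn [-0.   -0.   -3.71] q7 -0.07
```

{"fn": "jog_arm", "kwargs": {"translation": [[-5.3,-2.7,0.1],[-10.6,-5.4,0.2],[-15.9,-8.2,0.4],[-21.2,-10.9,0.5],[-26.5,-13.6,0.6],[-31.8,-16.3,0.7],[-37.1,-19.0,0.9],[-42.4,-21.8,1.0],[-47.3,-24.5,1.0],[-47.3,-24.5,1.0]], "angular": [[0,0,0],[0,0,0],[0,0,0],[0,0,0],[0,0,0],[0,0,0],[0,0,0],[0,0,0],[0,0,0],[0,0,0]], "hand": [1,1,1,1,1,1,1,1,1,1]}}

```text
time_s: 2.15
ee_pos: [588.1, 252.3, 221.4]
tcp_rot: [0.517, 3.097, -0.002]
force: [-1.1, 1.4, -0.8]
opening: 85.5
finger_force: 0.0
```

```bash
python3 - <<'E'
from h import *
s=state();print(s["ee_pos"],s["joint_vel"].round(3))
im=snap("wrist","w1"); 
for q in("cradle","rod_left"): print(q,[(np.round(d["rect"]).tolist(),round(d["conf"],2)) for d in spot_in("wrist",q)][:4])
cv2.imwrite("pics/w1b.png",cv2.resize(im[:,:,::-1],(800,600),interpolation=cv2.INTER_CUBIC))
E
```

```text
[588.11851977 252.25440757 221.36410166] [-0.055 -0.013 -0.059  0.02  -0.011 -0.002 -0.044]
cradle [([216.0, 36.0, 370.0, 195.0], 0.69), ([265.0, 4.0, 283.0, 14.0], 0.5)]
rod_left [([263.0, 49.0, 360.0, 168.0], 0.83)]
```

View pics/w1b.png

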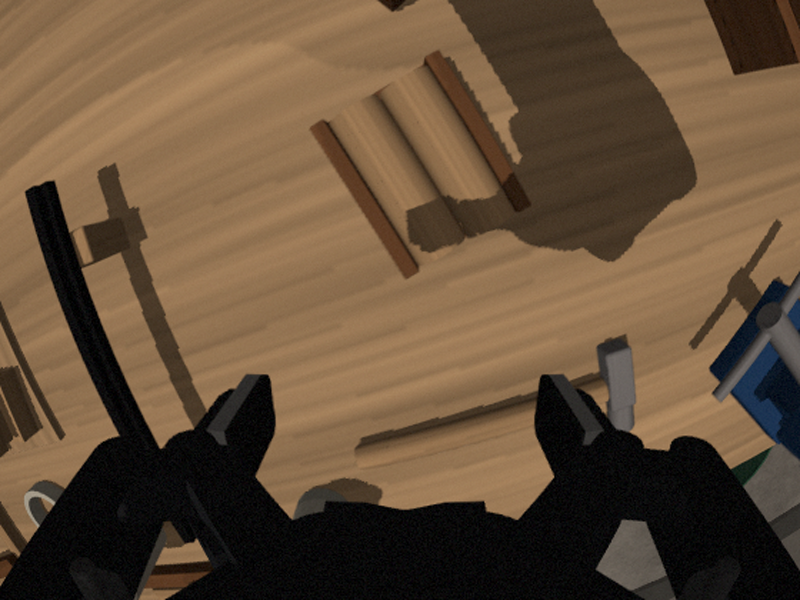

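The wrist picture (scaled 1/0.7) shows the right cradle with two pale dowels. Its wall-top corners are at about (311,126), (325,121), (403,277), (419,270), (425,58), (437,52), (515,210) and (528,203).

{"fn": "jog_arm", "kwargs": {"translation": [[2.5,0.5,2],[5,1,4],[5,1,4],[5,1,4],[5,1,4]], "angular": [[0,0,0],[0,0,0],[0,0,0],[0,0,0],[0,0,0]], "hand": [1,1,1,1,1]}}

```text
time_s: 2.92
ee_pos: [541.6, 282.5, 182.0]
tcp_rot: [0.507, 3.1, 0.001]
force: [-0.6, -0.6, 0.5]
opening: 85.2
finger_force: 0.0
```

```bash
python3 - <<'E'
from h import *
s=state();print(s["ee_pos"],s["joint_vel"].round(3))
im=snap("wrist","w2"); 
for q in("cradle","rod_left"): print(q,[(np.round(d["rect"]).tolist(),round(d["conf"],2)) for d in spot_in("wrist",q)][:4])
m=load("w1")
P=np.array([(311,126),(325,121),(403,277),(419,270),(425,58),(437,52),(515,210),(528,203)])*.7
# model corners
W=np.array([(1,-53.5),(1,-41.5),(-1,-53.5),(-1,-41.5),(1,41.5),(1,53.5),(-1,41.5),(-1,53.5)])*[-1,1]*[65,1]
W=-W*[-1,1]
def corners(v,W): 
    c,s=np.cos(v[3]),np.sin(v[3]); return np.c_[W@np.array([[c,s],[-s,c]])+v[:2],np.full(len(W),v[2])]
best=None
for flip in(1,-1):
  for a in(-.4,0,.4):
    f=lambda v:np.concatenate([proj(m,X)-p for X,p in zip(corners(v,W*[flip,1]),P)])
    r=least_squares(f,[518,279,36,a]); 
    if best is None or r.cost<best.cost: best=r;bf=flip
print(bf,best.x.round(3),best.fun.round(1))
# centroid colour cue on w2: crop x2 for view
cv2.imwrite("pics/w2b.png",cv2.resize(im[60:300,170:430,::-1],None,fx=2.5,fy=2.5,interpolation=cv2.INTER_CUBIC))
m2=load("w2");print([(2.5*(proj(m2,X)-[170,60])).round().tolist() for X in corners(best.x,W*[bf,1])])
E
```

```text
[541.62500367 282.54719772 181.97153244] [ 0.003  0.001 -0.     0.002 -0.001 -0.003 -0.002]
cradle [([193.0, 83.0, 366.0, 262.0], 0.75), ([205.0, 0.0, 307.0, 49.0], 0.6)]
rod_left [([246.0, 99.0, 351.0, 231.0], 0.61)]
-1 [  521.959   316.919 -1141.041    -2.922] [ 57.1  21.1  49.5  23.2   7.6 -60.7  -1.4 -57.1  -4.9  58.  -11.1  60.9
 -53.1 -24.4 -60.  -20.8]
[[253.0, 153.0], [258.0, 150.0], [290.0, 214.0], [296.0, 211.0], [298.0, 126.0], [304.0, 122.0], [336.0, 188.0], [341.0, 184.0]]
```

View pics/w2b.png

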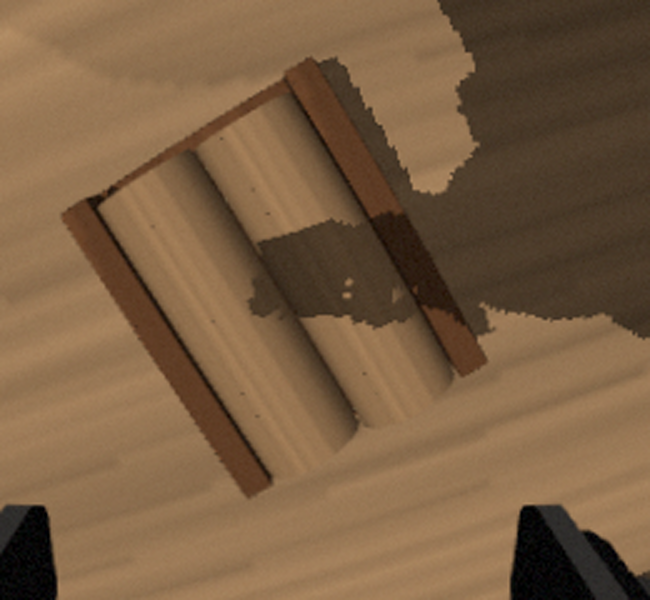

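```bash
cat >> h.py <<'E'
def fitrect(X,W):
    """2D rigid fit of model points W to X (xy): returns centre, yaw, residuals"""
    X=X[:,:2]; f=lambda v:(W@np.array([[np.cos(v[2]),np.sin(v[2])],[-np.sin(v[2]),np.cos(v[2])]])+v[:2]-X).ravel()
    r=min((least_squares(f,[*X.mean(0),a]) for a in(-2,-1,0,1,2,3)),key=lambda r:r.cost); return r.x,r.fun.reshape(-1,2)
E
python3 - <<'E'
from h import *
m1=load("w1");m2=load("w2")
P1=np.array([(311,126),(325,121),(403,277),(419,270),(425,58),(437,52),(515,210),(528,203)])*.7
P2=np.array([(63,215),(94,200),(248,497),(270,484),(287,70),(311,57),(463,375),(487,361)])/2.5+[170,60]
W=np.array([(-1,-53.5),(-1,-41.5),(1,-53.5),(1,-41.5),(-1,41.5),(-1,53.5),(1,41.5),(1,53.5)])*[65,1]
Z=np.array([tri([(m1,a),(m2,b)]) for a,b in zip(P1,P2)]); print("tri z",Z[:,2].round(1))
for m,P in((m1,P1),(m2,P2)):
    x,r=fitrect(np.array([at_z(m,p,36) for p in P]),W); print(x.round(3),np.abs(r).max().round(1),r.std().round(2))
c,s=np.cos(x[2]),np.sin(x[2]); R=np.array([[c,s],[-s,c]])
for p,z in(((147,175),42),((313,452),42),((242,121),42),((406,402),42),((195,151),32),((358,426),32)):
    X=at_z(m2,np.array(p)/2.5+[170,60],z); print(p,(R@(X[:2]-x[:2])).round(1))
E
```

```text
tri z [45.7 32.7 41.1 41.9 28.8 28.2 42.1 41.8]
[5.21302e+02 2.87490e+02 2.18000e-01] 3.1 1.69
[5.22138e+02 2.88094e+02 2.19000e-01] 2.4 1.16
(147, 175) [-58.9 -18. ]
(313, 452) [ 58.9 -20.9]
(242, 121) [-57.3  19.8]
(406, 402) [59.7 18.5]
(195, 151) [-57.5  -0.4]
(358, 426) [62.2 -2.4]
```

```bash
python3 - <<'E'
from h import *
jog([610,-235,240],np.pi/2); print(state()["joint_pos"].round(2))
E
```

```text
shift cm [-22.99 -46.84  -5.84] turn [ 0.    0.   -3.72] q7 0.76
[-0.77  0.38  0.24  1.82 -0.11  0.96  0.76]
```

{"fn": "jog_arm", "kwargs": {"translation": [[0,0,-3],[-2,-3,-6],[-4.6,-9,-6],[-7.2,-15,-6],[-9.8,-20.5,-6],[-12.6,-26,-6],[-15.2,-31.5,-6],[-18,-37,-6],[-20.6,-42.5,-6],[-23,-46.8,-6]], "angular": [[0,0,0],[0,0,0],[0,0,-0.5],[0,0,-1],[0,0,-1.5],[0,0,-2],[0,0,-2.5],[0,0,-3],[0,0,-3.4],[0,0,-3.7]], "hand": [1,1,1,1,1,1,1,1,1,1]}}

```text
time_s: 4.32
ee_pos: [609.9, -237.6, 241.7]
tcp_rot: [0.003, 3.141, -0.001]
force: [0.9, 0.9, -0.0]
opening: 85.2
finger_force: 0.0
```

{"fn": "jog_arm", "kwargs": {"translation": [[0,0,0],[0,0,0],[0,0,0]], "angular": [[0,0,0],[0,0,0],[0,0,0]], "hand": [1,1,1]}}

```text
time_s: 4.7
ee_pos: [610.3, -233.0, 241.3]
tcp_rot: [-0.001, 3.142, 0.001]
force: [0.4, 0.2, -0.1]
opening: 85.5
finger_force: 0.0
```

```bash
python3 - <<'E'
from h import *
s=state();print(s["ee_pos"],s["joint_vel"].round(3),s["joint_pos"].round(2))
im=snap("wrist","w3"); 
for q in("rod_loose","rod_thin","saddle","offcut","tray"): print(q,[(np.round(d["rect"]).tolist(),round(d["conf"],2)) for d in spot_in("wrist",q)][:4])
cv2.imwrite("pics/w3b.png",cv2.resize(im[20:300,90:460,::-1],None,fx=2.14,fy=2.14,interpolation=cv2.INTER_CUBIC))
E
```

```text
[ 610.31536219 -233.03132156  241.33566757] [-0.006 -0.     0.001 -0.     0.001 -0.001  0.002] [-0.04  0.4   0.41  1.66 -0.17  1.11  1.99]
rod_loose [([253.0, 0.0, 292.0, 99.0], 0.69)]
rod_thin [([188.0, 0.0, 215.0, 93.0], 0.66)]
saddle [([243.0, 120.0, 314.0, 204.0], 0.97), ([61.0, 43.0, 121.0, 111.0], 0.86)]
offcut [([168.0, 136.0, 228.0, 210.0], 0.78)]
tray [([162.0, 0.0, 322.0, 208.0], 0.74)]
```

View pics/w3b.png

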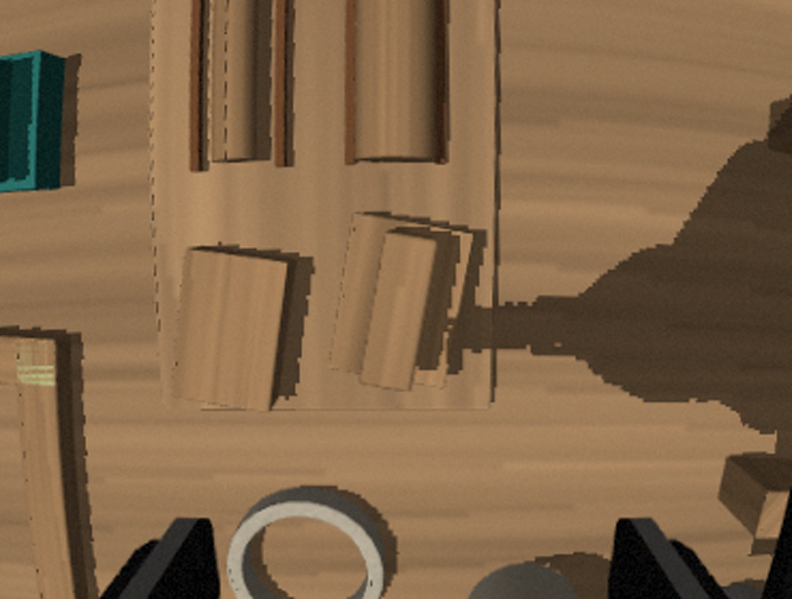

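w3 crop (scale 2.14, offset (90,20)): the pale saddle with rib sits at (400,300), with rib-top corners at about (390,230), (437,238), (410,390) and (362,383). The offcut is at (235,330) and the turquoise saddle at (30,120). The thick dowel in the right lane has its end at (400,160), and the thin dowel is in the left lane.

{"fn": "jog_arm", "kwargs": {"translation": [[3,0,1],[6,0,2],[9,0,3],[9,0,3],[9,0,3],[9,0,3]], "angular": [[0,0,0],[0,0,0],[0,0,0],[0,0,0],[0,0,0],[0,0,0]], "hand": [1,1,1,1,1,1]}}

```text
time_s: 5.75
ee_pos: [521.0, -234.2, 211.5]
tcp_rot: [0.001, 3.141, -0.0]
force: [0.3, 1.0, 0.1]
opening: 85.8
finger_force: 0.0
```

```bash
python3 - <<'E'
from h import *
s=state();print(s["ee_pos"],s["joint_vel"].round(3),s["joint_pos"].round(2))
im=snap("wrist","w4"); 
for q in("rod_loose","rod_thin","saddle","offcut"): print(q,[(np.round(d["rect"]).tolist(),round(d["conf"],2)) for d in spot_in("wrist",q)][:4])
cv2.imwrite("pics/w4b.png",cv2.resize(im[40:280,170:370,::-1],None,fx=2.5,fy=2.5,interpolation=cv2.INTER_CUBIC))
E
```

```text
[ 521.01215839 -234.17536207  211.54807939] [ 0.     0.002  0.001  0.005  0.    -0.001  0.001] [-0.04  0.29  0.42  1.88 -0.14  1.    2.02]
rod_loose [([251.0, 58.0, 292.0, 187.0], 0.88), ([441.0, 104.0, 516.0, 374.0], 0.56)]
rod_thin [([180.0, 62.0, 208.0, 177.0], 0.66)]
saddle [([246.0, 201.0, 312.0, 298.0], 0.72)]
offcut [([171.0, 215.0, 227.0, 292.0], 0.93)]
```

View pics/w4b.png

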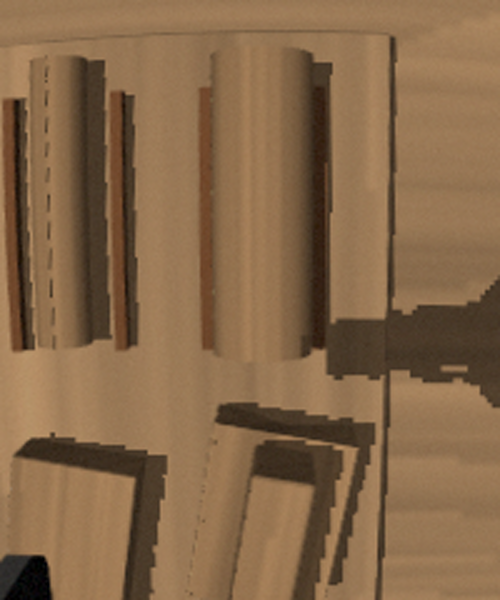

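```bash
python3 - <<'E'
from h import *
m3=load("w3");m4=load("w4")
u3=lambda p:np.array(p)/2.14+[90,20]; u4=lambda p:np.array(p)/2.5+[170,40]
# dowel
P=[at_z(m4,u4(p),30)[:2] for p in((211,52),(312,52),(213,355),(313,355))]
W=np.array([(-60,-20),(-60,20),(60,-20),(60,20)])
x,r=fitrect(np.array(P),W);print("dowel",x.round(3),r.round(1).tolist())
print("dowel end tri",*[tri([(m3,u3(a)),(m4,u4(b))]).round(1) for a,b in(((355,160),(213,354)),((443,161),(313,354)))])
for z,P,W in((80,[(390,230),(437,238),(410,390),(362,383)],[(-35,-12),(-35,12),(35,12),(35,-12)]),(40,[(358,212),(473,232),(443,387),(332,370)],[(-40,-30),(-40,30),(40,30),(40,-30)])):
    x,r=fitrect(np.array([at_z(m3,u3(p),z) for p in P]),np.array(W,float)); print("saddle",z,x.round(3),r.round(1).tolist())
for a,b in(((358,212),(216,422)),((473,232),(358,445)),((390,230),(253,474)),((437,238),(313,485))):
    print("tri",tri([(m3,u3(a)),(m4,u4(b))]).round(1))
E
```

```text
dowel [ 4.53190e+02 -2.42243e+02  1.00000e-03] [[1.4, -0.2], [1.0, 0.3], [-1.2, 0.3], [-1.3, -0.4]]
dowel end tri [ 513.5 -262.1   32.2] [ 514.1 -219.9   30.1]
saddle 80 [ 5.83831e+02 -2.38941e+02 -1.77000e-01] [[-0.7, -1.7], [0.1, 1.6], [0.8, 1.0], [-0.2, -1.0]]
saddle 40 [ 5.84482e+02 -2.38829e+02 -1.73000e-01] [[-0.0, -1.6], [0.4, 1.2], [0.5, 1.5], [-0.9, -1.0]]
tri [ 539.9 -260.4   39.8]
tri [ 549.8 -203.5   39.3]
tri [ 547.9 -243.8   79.8]
tri [ 551.3 -222.9   81.9]
```

```bash
python3 - <<'E'
from h import *
jog([453.2,-242.2,20],np.pi/2)
E
```

```text
shift cm [ 6.71 -0.8  19.13] turn [-0.   -0.   -0.01] q7 2.02
```

{"fn": "jog_arm", "kwargs": {"translation": [[3.5,-0.4,2],[6.7,-0.8,5],[6.7,-0.8,9],[6.7,-0.8,12],[6.7,-0.8,14],[6.7,-0.8,16],[6.7,-0.8,17],[6.7,-0.8,17],[6.7,-0.8,17]], "angular": [[0,0,0],[0,0,0],[0,0,0],[0,0,0],[0,0,0],[0,0,0],[0,0,0],[0,0,0],[0,0,0]], "hand": [1,1,1,1,1,1,1,1,1], "force": 40}}

```text
time_s: 7.12
ee_pos: [453.5, -242.4, 42.0]
tcp_rot: [0.002, 3.141, -0.0]
force: [0.3, -0.4, -0.4]
opening: 85.3
finger_force: 0.0
```

```bash
python3 - <<'E'
from h import *
jog([453.2,-242.2,20],np.pi/2); s=state(); print(s["ee_pos"],s["force"])
E
```

```text
shift cm [0.03 0.02 2.2 ] turn [-0.    0.01 -0.01] q7 2.19
[ 453.48604749 -242.42720781   41.96052657] [ 0.29483237 -0.37970767 -0.41433087]
```

{"fn": "jog_arm", "kwargs": {"translation": [[0,0,1.2],[0,0,2.2],[0,0,2.2],[0,0,2.2],[0,0,2.2],[0,0,2.2],[0,0,2.2],[0,0,2.2],[0,0,2.2],[0,0,2.2]], "angular": [[0,0,0],[0,0,0],[0,0,0],[0,0,0],[0,0,0],[0,0,0],[0,0,0],[0,0,0],[0,0,0],[0,0,0]], "hand": [1,1,1,-1,-1,-1,-1,-1,-1,-1], "force": 40}}

```text
time_s: 8.38
ee_pos: [453.3, -242.2, 19.8]
tcp_rot: [0.001, 3.141, 0.0]
force: [-1.8, 0.9, 7.1]
opening: 38.8
finger_force: 39.3
```

{"fn": "jog_arm", "kwargs": {"translation": [[0,0,-1],[0,0,-3],[0,0,-6],[0,0,-10],[0,0,-14],[0,0,-18],[0,0,-20],[0,0,-20],[0,0,-20]], "angular": [[0,0,0],[0,0,0],[0,0,0],[0,0,0],[0,0,0],[0,0,0],[0,0,0],[0,0,0],[0,0,0]], "hand": [-1,-1,-1,-1,-1,-1,-1,-1,-1]}}

```text
time_s: 9.5
ee_pos: [452.7, -242.0, 218.9]
tcp_rot: [-0.001, -3.141, -0.0]
force: [-0.4, -0.0, -1.8]
opening: 38.8
finger_force: 40.6
```

```bash
python3 - <<'E'
from h import *
s=state();print(s["ee_pos"],s["opening"],s["finger_force"]); im=snap("wrist","w5")
jog([521.7,288,220],np.pi/2+.218); print(s["joint_pos"].round(2))
cv2.imwrite("pics/w5b.png",im[:,:,::-1])
E
```

```text
[ 452.68225889 -241.97971907  218.8500692 ] 38.79851779630466 40.63916802406311
shift cm [-6.86 53.01 -0.14] turn [ 0.   -0.01 -2.51] q7 2.04
[-0.04  0.18  0.46  2.   -0.1   0.98  2.04]
```

View pics/w5b.png

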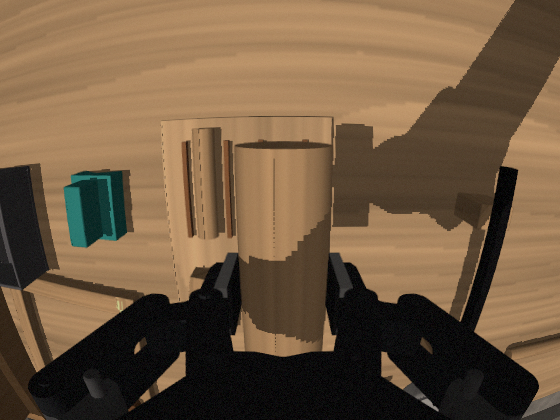

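The dowel hangs level and straight between the pads; its near end is at about (283,146) and its sides at columns 236 and 331.

{"fn": "jog_arm", "kwargs": {"translation": [[-0.7,4,0],[-1.4,9,0],[-2.1,14.5,0],[-2.8,20,0],[-3.5,25.5,0],[-4.2,31,0],[-4.9,36.5,0],[-5.6,42,0],[-6.3,48,0],[-6.9,53,0]], "angular": [[0,0,-0.2],[0,0,-0.5],[0,0,-0.8],[0,0,-1],[0,0,-1.3],[0,0,-1.6],[0,0,-1.9],[0,0,-2.1],[0,0,-2.3],[0,0,-2.5]], "hand": [-1,-1,-1,-1,-1,-1,-1,-1,-1,-1]}}

```text
time_s: 10.8
ee_pos: [522.1, 289.8, 218.0]
tcp_rot: [0.342, -3.121, 0.001]
force: [1.5, -0.2, -0.6]
opening: 38.6
finger_force: 40.7
```

{"fn": "jog_arm", "kwargs": {"translation": [[0,0,0],[0,0,0],[0,0,0]], "angular": [[0,0,0],[0,0,0],[0,0,0]], "hand": [-1,-1,-1]}}

```text
time_s: 11.18
ee_pos: [522.7, 286.2, 218.9]
tcp_rot: [0.338, -3.123, 0.001]
force: [-0.9, -0.2, -0.1]
opening: 39.0
finger_force: 40.8
```

```bash
python3 - <<'E'
from h import *
m=load("w5")
for X in([392.7,-262,229],[392.7,-222,229],[392.7,-242,249]): print(proj(m,X).round(1))
jog([521.7,288,85],np.pi/2+.218); s=state(); print(s["ee_pos"],s["opening"])
E
```

```text
[233.5 145.4]
[331.2 145.3]
[282.2 149.5]
shift cm [ 0.05  0.2  13.39] turn [-0.01 -0.01 -0.03] q7 1.2
[522.72441312 286.24453303 218.92626011] 38.99610389015395
```

{"fn": "jog_arm", "kwargs": {"translation": [[0,0.1,4],[0,0.1,8],[0,0.1,11],[0,0.1,13],[0.1,0.1,14.5],[0.1,0.1,15.2],[0.1,0.1,15.2],[0.1,0.1,15.2]], "angular": [[0,0,0],[0,0,0],[0,0,0],[0,0,0],[0,0,0],[0,0,0],[0,0,0],[0,0,0]], "hand": [-1,-1,-1,-1,-1,-1,-1,-1]}}

```text
time_s: 12.18
ee_pos: [521.8, 288.7, 68.0]
tcp_rot: [-0.34, 3.122, 0.001]
force: [0.2, 1.6, -1.8]
opening: 38.9
finger_force: 40.8
```

```bash
python3 - <<'E'
from h import *
s=state(); print(s["ee_pos"],s["force"]); jog([521.7,288,57],np.pi/2+.218)
im=snap("wrist","w6"); cv2.imwrite("pics/w6b.png",cv2.resize(im[40:330,130:430,::-1],None,fx=2,fy=2,interpolation=cv2.INTER_CUBIC))
E
```

```text
[521.81729763 288.65293511  68.04316415] [ 0.21801379  1.61554783 -1.78551599]
shift cm [ 0.03 -0.06  1.1 ] turn [ 0.    0.01 -0.01] q7 1.22
```

View pics/w6b.png

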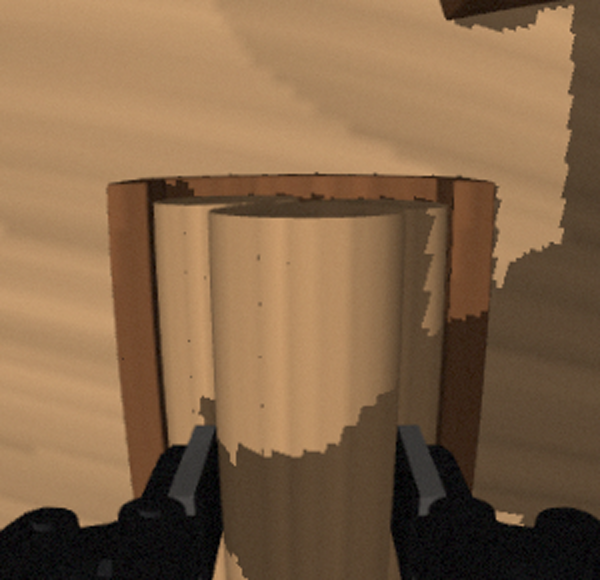

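w6 (2x, offset (130,40)): the held dowel (sides 209 and 402) is parallel with the cradle walls (outer 107 and 497, middle about 301), so it sits about 1 mm too far to the right.

{"fn": "jog_arm", "kwargs": {"translation": [[0,-0.1,0.3],[0,-0.1,0.6],[0,-0.1,0.9],[0,-0.1,1.1],[0,-0.1,1.1],[0,-0.1,1.1]], "angular": [[0,0,0],[0,0,0],[0,0,0],[0,0,0],[0,0,0],[0,0,0]], "hand": [-1,-1,-1,-1,-1,-1]}}

```text
time_s: 12.98
ee_pos: [521.6, 287.3, 56.4]
tcp_rot: [0.34, -3.123, 0.0]
force: [-0.9, -1.4, 5.0]
opening: 38.4
finger_force: 41.2
```

{"fn": "jog_arm", "kwargs": {"translation": [[0,0,0],[0,0,0],[0,0,0],[0,0,0],[0,0,0],[0,0,0],[0,0,0]], "angular": [[0,0,0],[0,0,0],[0,0,0],[0,0,0],[0,0,0],[0,0,0],[0,0,0]], "hand": [0.0,0.1,0.2,0.4,0.7,1,1]}}

```text
time_s: 13.85
ee_pos: [521.7, 287.5, 56.3]
tcp_rot: [0.34, -3.123, 0.0]
force: [-1.0, 0.3, -0.3]
opening: 85.6
finger_force: 0.0
```

{"fn": "jog_arm", "kwargs": {"translation": [[0,0,-1],[0,0,-4],[0,0,-8],[0,0,-12],[-2,0,-16],[-4,0,-17],[-6,0,-17],[-6,0,-17],[-6,0,-17]], "angular": [[0,0,0],[0,0,0],[0,0,0],[0,0,0],[0,0,0],[0,0,0],[0,0,0],[0,0,0],[0,0,0]], "hand": [1,1,1,1,1,1,1,1,1]}}

```text
time_s: 14.98
ee_pos: [579.6, 300.3, 226.4]
tcp_rot: [0.34, -3.123, 0.0]
force: [-0.6, 0.3, -0.6]
opening: 85.6
finger_force: 0.0
```

```bash
python3 - <<'E'
from h import *
s=state(); print(s["ee_pos"],s["opening"]); 
im=snap("wrist","w7"); cv2.imwrite("pics/w7b.png",cv2.resize(im[40:280,150:420,::-1],None,fx=2.5,fy=2.5,interpolation=cv2.INTER_CUBIC))
jog([584.2,-238.9,230],np.pi/2-.175)
E
```

```text
[579.63213915 300.26740014 226.36398705] 85.56111918730468
shift cm [ 11.18 -52.75  -0.35] turn [-0.   -0.01  4.5 ] q7 1.25
```

View pics/w7b.png

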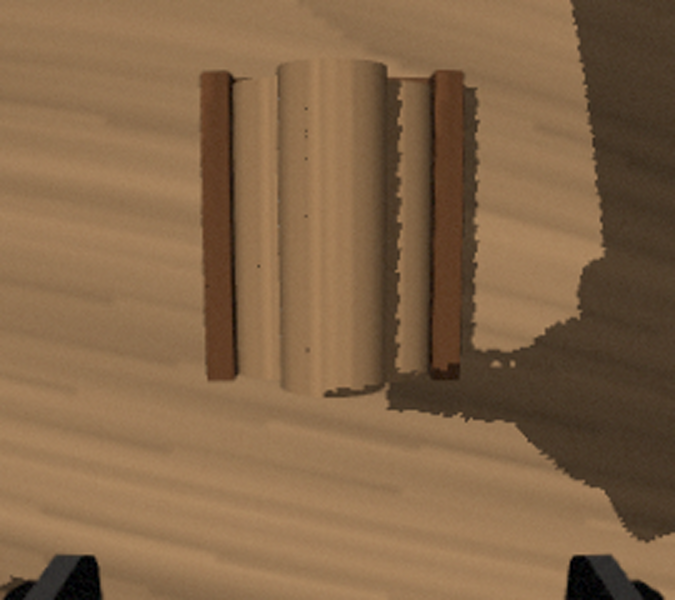

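The dowel sits in the groove, parallel to the walls: its sides are at 279 and 386, with the walls at 200–232 and 432–464.

```bash
python3 - <<'E'
from h import *
m=load("w7"); u=lambda p:np.array(p)/2.5+[150,40]
C,r=fitrect(np.array([at_z(m,u(p),36) for p in((200,72),(232,72),(207,380),(235,380),(432,71),(464,71),(432,379),(460,379))]),np.array([(-65,-53.5),(-65,-41.5),(65,-53.5),(65,-41.5),(-65,41.5),(-65,53.5),(65,41.5),(65,53.5)]))
D,r2=fitrect(np.array([at_z(m,u(p),66) for p in((278,66),(387,66),(282,389),(384,389))]),np.array([(-60,-20),(-60,20),(60,-20),(60,20)]))
print(C.round(3),np.abs(r).max(),D.round(3),np.abs(r2).max()); c,s=np.cos(C[2]),np.sin(C[2]); print("dowel in cradle",np.array([[c,s],[-s,c]])@(D-C)[:2])
E
```

```text
[5.21969e+02 2.87622e+02 2.22000e-01] 1.300277988059122 [5.22142e+02 2.87682e+02 2.19000e-01] 1.2837541986689303
dowel in cradle [0.18208759 0.02097144]
```

{"fn": "jog_arm", "kwargs": {"translation": [[1,-4,0],[2,-9,0],[3,-14.5,0],[4.2,-20,0],[5.4,-25.5,0],[6.6,-31,0],[7.8,-36.5,0],[9,-42,0],[10.2,-48,0],[11.2,-52.8,0]], "angular": [[0,0,0.4],[0,0,0.9],[0,0,1.4],[0,0,1.9],[0,0,2.4],[0,0,2.9],[0,0,3.3],[0,0,3.7],[0,0,4.1],[0,0,4.5]], "hand": [1,1,1,1,1,1,1,1,1,1]}}

```text
time_s: 16.27
ee_pos: [583.8, -241.4, 226.7]
tcp_rot: [0.278, 3.129, -0.0]
force: [1.3, 0.7, 0.1]
opening: 85.3
finger_force: 0.0
```

{"fn": "jog_arm", "kwargs": {"translation": [[0,0,2],[0,0,4],[0,0,4],[0,0,4]], "angular": [[0,0,0],[0,0,0],[0,0,0],[0,0,0]], "hand": [1,1,1,1]}}

```text
time_s: 16.77
ee_pos: [584.8, -239.2, 187.2]
tcp_rot: [0.275, 3.129, -0.0]
force: [0.3, 0.2, 0.4]
opening: 85.4
finger_force: 0.0
```

```bash
python3 - <<'E'
from h import *
s=state(); print(s["ee_pos"]); jog([584.2,-238.9,62],np.pi/2-.175)
E
```

```text
[ 584.82538732 -239.15095881  187.21405477]
shift cm [7.000e-02 1.000e-02 1.252e+01] turn [ 0.    0.01 -0.  ] q7 1.83
```

{"fn": "jog_arm", "kwargs": {"translation": [[0.1,0,4],[0.1,0,8],[0.1,0,11],[0.1,0,13],[0.1,0,14],[0.1,0,14],[0.1,0,14]], "angular": [[0,0,0],[0,0,0],[0,0,0],[0,0,0],[0,0,0],[0,0,0],[0,0,0]], "hand": [1,1,1,1,1,1,1], "force": 60}}

```text
time_s: 17.65
ee_pos: [584.3, -239.4, 47.4]
tcp_rot: [0.275, 3.128, -0.001]
force: [-0.1, -0.4, 0.6]
opening: 85.6
finger_force: 0.0
```

{"fn": "jog_arm", "kwargs": {"translation": [[0,0,0],[0,0,0],[0,0,0],[0,0,0],[0,0,0],[0,0,0],[0,0,0],[0,0,0],[0,0,0],[0,0,0]], "angular": [[0,0,0],[0,0,0],[0,0,0],[0,0,0],[0,0,0],[0,0,0],[0,0,0],[0,0,0],[0,0,0],[0,0,0]], "hand": [-1,-1,-1,-1,-1,-1,-1,-1,-1,-1], "force": 60}}

```text
time_s: 18.9
ee_pos: [583.8, -239.2, 46.5]
tcp_rot: [0.275, 3.129, -0.0]
force: [-2.3, -0.7, 6.1]
opening: 23.2
finger_force: 60.0
```

{"fn": "jog_arm", "kwargs": {"translation": [[0,0,-1],[0,0,-3],[0,0,-6],[0,0,-10],[0,0,-14],[0,0,-18],[0,0,-18],[0,0,-18]], "angular": [[0,0,0],[0,0,0],[0,0,0],[0,0,0],[0,0,0],[0,0,0],[0,0,0],[0,0,0]], "hand": [-1,-1,-1,-1,-1,-1,-1,-1]}}

```text
time_s: 19.9
ee_pos: [583.4, -239.0, 226.6]
tcp_rot: [0.275, 3.129, 0.0]
force: [-0.0, -1.1, -1.4]
opening: 23.6
finger_force: 59.2
```

```bash
python3 - <<'E'
from h import *
s=state();print(s["ee_pos"],s["opening"],s["finger_force"]); im=snap("wrist","w8")
jog([522,287.6,230],np.pi/2+.22)
cv2.imwrite("pics/w8b.png",cv2.resize(im[100:400,130:430,::-1],None,fx=2,fy=2,interpolation=cv2.INTER_CUBIC))
E
```

```text
[ 583.37150439 -238.97774957  226.6265    ] 23.55405813123157 59.17144417762756
shift cm [15.21 50.77 -0.39] turn [ 0.   -0.01 -4.53] q7 1.82
```

View pics/w8b.png

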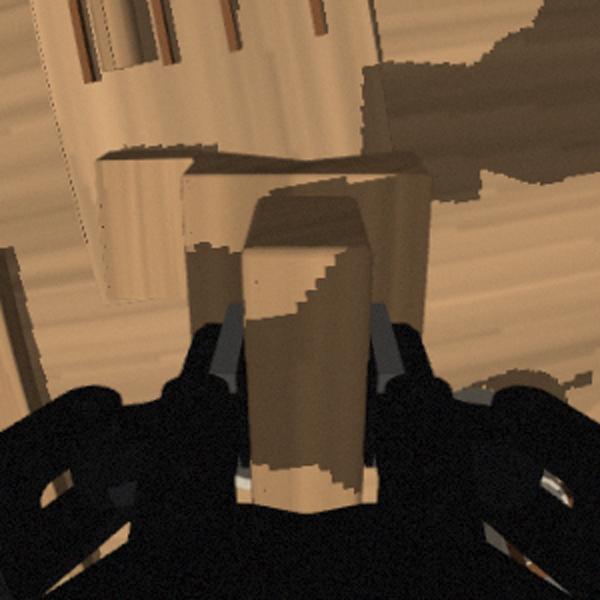

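w8 (2x, offset (130,100)): the saddle is held by its rib, straight; rib-top corners are at (244,248) and (371,248), body-top corners at (183,174) and (432,176), with the notch underneath.

```bash
python3 - <<'E'
from h import *
m=load("w8"); s=state(); R=Ro.from_rotvec(s["tcp_rot"])
u=lambda p:np.array(p)/2+[130,100]
M=np.array([(35,-12,-33.5),(35,12,-33.5),(40,-30,6.5),(40,30,6.5)]); P=[u(p) for p in((244,248),(371,248),(183,174),(432,176))]
f=lambda v:np.concatenate([proj(m,s["ee_pos"]+R.apply(Ro.from_euler("y",v[3]).apply(x)+[v[0],v[1],v[2]]))-p for x,p in zip(M,P)])
print(f([0,0,0,0]).round(1)); r=least_squares(f,[0,0,0,0]); print(r.x.round(2),r.fun.round(1))
E
```

```text
[-3.2 -3.7  0.6 -3.6 -1.9 -2.8 -0.3 -3.8]
[-2.29  0.5   3.39  0.01] [-0.8  0.   0.9  0.   0.6  0.4 -0.7 -0.5]
```

{"fn": "jog_arm", "kwargs": {"translation": [[1.2,4,-0.4],[2.6,9,-0.4],[4.2,14,-0.4],[5.8,19.5,-0.4],[7.4,25,-0.4],[9,30,-0.4],[10.6,35.5,-0.4],[12.2,41,-0.4],[13.8,46.5,-0.4],[15.2,50.8,-0.4]], "angular": [[0,0,-0.4],[0,0,-0.9],[0,0,-1.4],[0,0,-1.9],[0,0,-2.4],[0,0,-2.9],[0,0,-3.3],[0,0,-3.7],[0,0,-4.1],[0,0,-4.5]], "hand": [-1,-1,-1,-1,-1,-1,-1,-1,-1,-1]}}

```text
time_s: 21.2
ee_pos: [521.5, 289.8, 229.2]
tcp_rot: [0.344, -3.121, 0.001]
force: [1.1, -0.4, -0.6]
opening: 23.1
finger_force: 59.3
```

{"fn": "jog_arm", "kwargs": {"translation": [[0,0,0],[0,0,0],[0,0,0]], "angular": [[0,0,0],[0,0,0],[0,0,0]], "hand": [-1,-1,-1]}}

```text
time_s: 21.58
ee_pos: [523.0, 286.1, 230.0]
tcp_rot: [0.337, -3.123, 0.001]
force: [-0.0, 0.4, -1.6]
opening: 23.0
finger_force: 59.5
```

```bash
python3 - <<'E'
from h import *
s=state();print(s["ee_pos"],s["opening"]); jog([522,287.6,122],np.pi/2+.22)
E
```

```text
[522.97298204 286.14084323 229.9652572 ] 23.024889275666297
shift cm [ 0.06  0.17 10.8 ] turn [-0.01 -0.01 -0.05] q7 1.2
```

{"fn": "jog_arm", "kwargs": {"translation": [[0.1,0.1,2.5],[0.2,0.1,5],[0.2,0.1,7],[0.2,0.1,8.5],[0.2,0.1,9.5],[0.2,0.1,10.2],[0.2,0.1,10.6],[0.2,0.1,10.6],[0.2,0.1,10.6],[0.2,0.1,10.6]], "angular": [[0,0,0],[0,0,0],[0,0,0],[0,0,0],[0,0,0],[0,0,0],[0,0,0],[0,0,0],[0,0,0],[0,0,0]], "hand": [-1,-1,-1,-1,-1,-1,-1,-1,-1,-1]}}

```text
time_s: 22.82
ee_pos: [520.6, 288.3, 124.6]
tcp_rot: [-0.341, 3.123, 0.0]
force: [-0.2, -0.2, -1.0]
opening: 23.0
finger_force: 59.4
```

```bash
python3 - <<'E'
from h import *
s=state();print(s["ee_pos"],s["force"],s["joint_vel"].round(3)); jog([521.5,287.6,123.5],np.pi/2+.22)
im=snap("scene","s9"); w=snap("wrist","w9")
a=cv2.resize(im[210:300,350:450,::-1],(400,360),interpolation=cv2.INTER_CUBIC); b=cv2.resize(w[100:280,180:380,::-1],(400,360),interpolation=cv2.INTER_CUBIC)
cv2.imwrite("pics/f9.png",np.hstack([a,b]))
E
```

```text
[520.64922959 288.28185878 124.64700033] [-0.18862855 -0.1965604  -1.04504722] [-0.     0.    -0.001  0.001 -0.    -0.001  0.002]
shift cm [-0.07 -0.08  0.11] turn [ 0.    0.   -0.03] q7 1.2
```

View pics/f9.png

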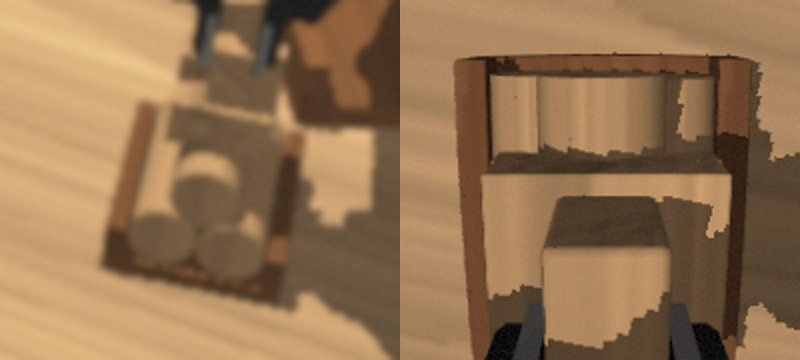

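Right half: the saddle body (482–732) and rib (543–670) are centred on the cradle walls (455–755) and on the dowel (538–665), all parallel. Left half: the dowel pyramid is intact with the saddle clear above it.

{"fn": "jog_arm", "kwargs": {"translation": [[0,-0.1,0.1],[0,-0.1,0.2],[0,-0.1,0.2],[0,-0.1,0.2],[0,-0.1,0.2],[0,-0.1,0.2],[0,-0.1,0.2]], "angular": [[0,0,0],[0,0,0],[0,0,0],[0,0,0],[0,0,0],[0,0,0],[0,0,0]], "hand": [-1,-1,-1,-1,-1,-1,-1]}}

```text
time_s: 23.8
ee_pos: [520.7, 287.2, 122.3]
tcp_rot: [0.34, -3.123, -0.0]
force: [-0.4, 0.4, -1.7]
opening: 23.3
finger_force: 59.4
```

```bash
python3 - <<'E'
from h import *
s=state();print(s["ee_pos"],s["force"],s["joint_vel"].round(3),s["opening"],s["finger_force"])
# check: body-top near corners seen in w9 vs expected, saddle offset in scene view
m=load("w9"); u=lambda p:np.array([p[0]-400,p[1]])/2+[180,100]
P=np.array([at_z(m,u(p),115)[:2] for p in((482,173),(732,173))]); Q=np.array([at_z(m,u(p),155)[:2] for p in((543,247),(670,247))])
a=.22; e=np.array([np.cos(a),np.sin(a)]); n=np.array([-e[1],e[0]]); C=np.array([522,287.6])
for X,L in((P,40),(Q,35)): d=X.mean(0)-C; print("saddle x,y in cradle",(d@e+L).round(1),(d@n).round(1),"width",np.linalg.norm(X[1]-X[0]).round(1))
if abs(s["ee_pos"][2]-122.5)<2 and s["finger_force"]>20: print(finish_job())
E
```

```text
[520.73167874 287.20213466 122.3282774 ] [-0.40814662  0.3751026  -1.66845063] [-0.002  0.    -0.001  0.001  0.    -0.001  0.001] 23.336719940551152 59.44386005401611
saddle x,y in cradle 0.2 1.4 width 60.5
saddle x,y in cradle 0.7 1.3 width 23.2
the job is handed in; nothing more can be done
None
```

The job is handed in (no verdict came back): the third dowel lies in the groove on the other two, and the gripper holds the saddle level and still about 10 mm above its seat (estimated 82–86 mm up), within about 2 mm of the cradle's centre.

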